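# Load the mail-room drop box and wedge its dovetail lid shut

## Task

Put the small brown parcel into the open drop box, lying flat on the yellow sprung floor so that it sinks below the ledge. Then lay the blue lid on the box's apron, narrow end towards the box, and slide it along the tapered dovetail ways under both rails until it wedges tight over the opening. Let go, and leave the pen cup, stapler and tape dispenser where they are.

Things in the scene. Friction and masses are not known exactly. Their poses are not given: they have to be found in the camera images.
- dropbox: Grey box fixed to the counter. Origin: at counter level under the centre of its opening; x axis: the way the lid slides shut. Body x -70 to +80 mm, y +-84 mm. Its flat top, the ledge, is 95 mm above the counter; the opening in it is 116 (x) x 84 mm (y). Towards -x the ledge goes on, same height and width and without rails, as a shelf, the apron, to x = -170 mm
- rail_left: Aluminium dovetail rail on the ledge at the box's +y side, box x -70 to +80 mm, 14 mm high. Its inner face overhangs by 25 degrees from upright (6 mm at the top) and converges towards +x by 5 degrees. Inner faces of the two rails at ledge height: 131 mm apart at box x = -65 mm, 108 mm at +65 mm. No end stop: the taper alone stops the lid. Origin: foot of the inner face, mid-length
- rail_right: The mirror image of rail_left, at the box's -y side
- way_home (a point): Point on the box at ledge height, above the centre of its opening: where the lid's origin is when the lid becomes snug between the rails; axes as the box's. Wedged tight, the lid lies within about 2 mm of it along x
- apron_middle (a point): Point on the ledge's surface 105 mm before way_home (box x = -105 mm): the lid's origin can be laid straight down here, lid in line with the box; its narrow end then lies between the rails with about 9 mm to spare on each side (3 mm past the overhang), and the lid rests flat
- floor (a joint): Travel of the yellow sprung floor (112 x 80 mm plate in the opening), m: 0 at the top, its upper face 4 mm below the ledge; grows as it sinks, to 0.052 at the bottom stop. 1.2 N starts it moving, 2.9 N takes it to the bottom; the parcel's weight alone does that, in about a second
- floor_top (a point): Centre of the sprung floor's upper face; moves with it
- parcel: Brown carton 90 (x) x 50 (y) x 45 mm high, 0.36 to 0.56 kg, with a paper strip along its top; origin at the centre of its underside. Grip it across its 50 mm width near its top; it fits in the opening with its length along the box's x axis (either way round), 13 mm to spare at each end and 17 mm on each side
- lid: Blue plate 130 mm long (x), 12 mm thick, 0.3 to 0.5 kg; underside 131 mm wide at its -x end, 108 mm at its +x end (white stripe, goes first), sides leaning in 25 degrees. Origin: centre of the underside. Black grip bar across its middle, 16 (x) x 70 mm (y), 12 to 46 mm up: grip its 16 mm or push its face. Slides on the ways with 1 to 3 N; 15 to 20 N low on the bar wedges it and it stays
- pen_cup: Bystander: dark steel cup, 76 mm across, 95 mm high; origin under its centre
- stapler: Bystander: black and red stapler 135 x 34 x 55 mm; origin under its centre
- tape_dispenser: Bystander: grey desk tape dispenser 120 x 60 x 90 mm; origin under its centre

How it is judged (in metres and radians):
On the way, in this order (a step that is already met when the one before it is completed fails the run):
1. the parcel lies flat in the opening on the sprung floor, which has sunk to the bottom, and the robot has let go of it (value of joint floor above 0.044 m and horizontal distance between parcel and floor_top below 0.025 m and z of parcel in the frame of floor_top between -0.005 and 0.005 m and angle between parcel's own z axis and vertical below 0.1 rad and contact force between the fingers and parcel below 0.1 N), for 0.2 s.
2. the lid lies flat on the ledge, in line with the ways, still 25 to 135 mm short of home (x of lid in the frame of way_home between -0.135 and -0.025 m and z of lid in the frame of way_home between -0.004 and 0.006 m and angle between the x axis of lid and the x axis of dropbox, either way round below 0.2 rad), for 0.05 s.
At the end, for the whole second after the job is handed in: Lid wedged: origin 2 mm short of way_home to 15 mm past it, within 4 mm sideways and in height, in line within 0.06 rad, flat, at rest, a rail still pressing it with over 0.5 N; parcel flat inside on the sunk floor (over 44 mm), within 25 mm of its centre; bystanders within 30 mm of their starts (x of lid in the frame of way_home between -0.002 and 0.015 m and y of lid in the frame of way_home between -0.004 and 0.004 m and z of lid in the frame of way_home between -0.004 and 0.004 m and angle between the x axis of lid and the x axis of dropbox, either way round below 0.06 rad and angle between lid's own z axis and vertical below 0.05 rad and linear speed of lid below 0.01 m/s and linear speed of parcel below 0.02 m/s and value of joint floor above 0.044 m and horizontal distance between parcel and floor_top below 0.025 m and angle between parcel's own z axis and vertical below 0.1 rad and (contact force between lid and rail_left above 0.5 N or contact force between lid and rail_right above 0.5 N)); the robot touches nothing.
It fails at once if the pen cup, stapler or tape dispenser is moved by more than 30 mm (distance of any of pen_cup, stapler, tape_dispenser from where it was at the start of the episode above 0.03 m).
It also fails if it takes over 69 s, if anything falls off the work surface, if the arm or the gripper's body presses on something with over 40 N, if the wrist force passes 120 N, or if a joint passes its speed limit or range.

## Robot

A 7-joint arm with a two-finger parallel gripper is mounted at the origin on the work surface. World frame = base frame: x ahead of the robot, y to its left, z up, the work surface at z = 0. Lengths are in mm, angles in rad, forces in N, time in s.
With the tool pointing down it reaches from about 425 to 875 mm from the base axis. Payload 4.7 kg.
Tool frame: the origin (TCP) lies midway between the tips of the shut fingers; the grasp point (between the pads) lies arm.pinch_z behind it (arm.pinch_z is the distance from the TCP to the grasp point, in mm); z points along the fingers, y is the line along which they close (so a half turn about z gives the same grasp; the last joint's range is limited). The gripper opens to 85 mm and grips with 20 to 120 N. Pads are 22 mm wide; open, the fingers measure 114 mm over their backs; the gripper's body (76 mm by 85 mm) begins 54 mm behind the grasp point. The pads swing forward as they close: fully open they stand 13 mm farther back than shut.
Start: joints at [-1.212, 0.321, -0.07, 1.45, 0.023, 1.371, -0.057], TCP at [219.733, 611.753, 231.349] pointing down, gripper open.
Joint ranges: [-2.86, 2.86], [-0.3, 2.09], [-1.38, 1.24], [0.06, 2.45], [-1.56, 4.7], [0.09, 2.05], [-2.69, 2.69]. Speed limits (rad/s): [2.57, 2.57, 3.14, 3.14, 3.14, 3.14, 3.14].

## Interface

Orientations are given as a 3x3 rotation matrix whose columns are the frame's x, y, z axes.
In Python, from cell import arm gives the robot as it stands. Calls block until the motion is done:
- arm.goto(position, orientation): joint-space move of the TCP to a pose.
- arm.move_straight(position, ori=None, speed=150, until_force=None): straight line of the TCP; ori=None keeps the orientation; speed is the mean speed in mm/s. With until_force (N) it stops when the force on the tool has changed by that much, and returns True; else False.
- arm.goto_joints(angles): joint-space move.
- arm.move_gripper(opening, grip_force=None): finger opening in mm; grip_force is the grip in N (None keeps the last); returns when the fingers have stopped.
- arm.dwell(seconds).
- arm.inverse_kinematics(position, orientation): joint angles nearest the present ones, or None.
- arm.observe(): the state.
- arm.snapshot(name): name is "scene" or "top" or "wrist"; returns the picture (480x640x3 uint8, red, green, blue); there is no depth.
- arm.camera_info(name): a dict with "fov_y" (degrees; the focal length in pixels is half the picture's height over the tangent of half this angle, whatever the lens; pixels are square), "cx", "cy" (the principal point, pixels), "R" (3x3) and "t" (3): a world point X has camera coordinates R X + t; the wrist camera has in their place "mount" (4x4, takes a point from camera to tool coordinates, whose origin is the TCP and whose axes are the flange's). Camera axes: x right, y down, z forward; pixel columns grow to the right and rows downward; lengths in mm; the calibration is good to about 2 mm. A picture is of the moment at which its call begins: read the wrist's pose just before it. camera_info takes no time and is no camera call.
A pose or a line that the arm cannot do raises arm.Unreachable and nothing moves.
- arm.hand_in(): hands the job in; it is judged then, once.
Trained networks look in the newest picture that a camera, given by its name, has taken for a name from the list of things; names that differ only in an ending like _2 or _b are one class to them, and where a whole thing is asked for, a point or a joint stands for the part that bears it (a point fixed in the world has none). Each returns a list of dicts, best first, with "score" (0 to 1); they miss things now and then, are a little off and sometimes report something else, mostly with a low value. They report only what shows in the picture. A call takes as long as a camera call.
- arm.cut_out(name, camera): "mask" (480x640 bool, what is visible of it) and "location" ([column, row] in pixels, amid what is visible of it).
The state is a dict: "time": time; "qpos": joint angles; "joint_velocities": joint speeds; "tau": joint torques, N m; "tcp_pos": TCP position; "ee_rot": TCP orientation; "contact_force": force on the tool from outside, world axes, zero at the start; "wrist_torque": the same for the moment, N m; "gripper_width": finger opening in mm; "finger_force": force on a finger pad.
Only numpy, scipy, OpenCV 4.12 (cv2) and the standard library are available. Lean on these libraries where they do the work, as an engineer would, in place of code of your own. Each camera call takes 0.05 s, during which the arm holds its last target. There are 200 camera calls.

## Working session

There is one attempt and no reset: what is moved stays moved. The work goes in short steps, each a Python script; the robot and the scene stay as the last script left them, time stands still between calls to the robot, and variables do not carry over. Pictures are saved under pics/ and viewed, at most 10 in all, crops included, and the job is handed in when it is done.

```bash
mkdir -p pics; ls; python3 - <<'E'
from cell import arm
import cv2, numpy as np
for n in ["scene","top"]:
    im=arm.snapshot(n); cv2.imwrite(f"pics/{n}0.png",im[:,:,::-1])
    ci=arm.camera_info(n); print(n,ci["fov_y"],ci["cx"],ci["cy"],np.round(ci["R"],3).tolist(),np.round(ci["t"],1).tolist())
    for k in ["dropbox","rail_left","rail_right","floor","parcel","lid","pen_cup","stapler","tape_dispenser"]:
        r=arm.cut_out(k,n)
        print(k,[(round(d["score"],2),np.round(d["location"]).tolist(),int(d["mask"].sum())) for d in r[:3]])
        if r: np.save(f"pics/{n}_{k}.npy",r[0]["mask"])
print(arm.camera_info("wrist"),arm.pinch_z, arm.observe()["time"])
E
```

```text
pics
scene 47.41017942802985 318.46666183058824 248.50770324533593 [[0.637, 0.771, 0.002], [0.466, -0.383, -0.797], [-0.614, 0.509, -0.603]] [-391.5, -233.0, 1597.0]
dropbox [(0.81, [306.0, 239.0], 8262)]
rail_left [(0.78, [303.0, 204.0], 391), (0.18, [134.0, 305.0], 2656)]
rail_right [(0.8, [328.0, 229.0], 648)]
floor [(0.68, [317.0, 217.0], 932)]
parcel [(0.96, [391.0, 198.0], 840)]
lid [(0.72, [136.0, 304.0], 2579)]
pen_cup [(0.78, [423.0, 242.0], 1542), (0.17, [385.0, 300.0], 1239)]
stapler [(0.93, [384.0, 302.0], 1320), (0.73, [424.0, 244.0], 1559)]
tape_dispenser [(0.76, [269.0, 355.0], 2831)]
top 48.552288190323594 318.58986145418453 243.30091338669442 [[-0.08, -0.997, 0.005], [-0.976, 0.077, -0.203], [0.202, -0.021, -0.979]] [38.5, 626.5, 1025.9]
dropbox [(0.65, [318.0, 282.0], 11010)]
rail_left [(0.66, [415.0, 177.0], 1743), (0.6, [288.0, 305.0], 713)]
rail_right [(0.74, [294.0, 249.0], 622)]
floor [(0.81, [293.0, 278.0], 2309)]
parcel [(0.86, [155.0, 316.0], 1300)]
lid [(0.71, [489.0, 316.0], 3460)]
pen_cup [(0.77, [211.0, 202.0], 1303)]
stapler [(0.95, [295.0, 175.0], 1205), (0.68, [320.0, 282.0], 11058), (0.46, [297.0, 278.0], 2282)]
tape_dispenser [(0.94, [416.0, 178.0], 1865)]
{'fov_y': 59.4052621800257, 'cx': 321.5788766709052, 'cy': 236.06682331128192, 'mount': array([[-2.71006927e-04, -9.55029656e-01, -2.96510172e-01,
         7.54680619e+01],
       [ 9.99999963e-01, -2.51317180e-04, -1.04521058e-04,
         1.15437550e-01],
       [ 2.53026102e-05, -2.96510189e-01,  9.55029689e-01,
        -1.42629632e+02],
       [ 0.00000000e+00,  0.00000000e+00,  0.00000000e+00,
         1.00000000e+00]])} 18.700000000000003 1.0
```

View pics/top0.png

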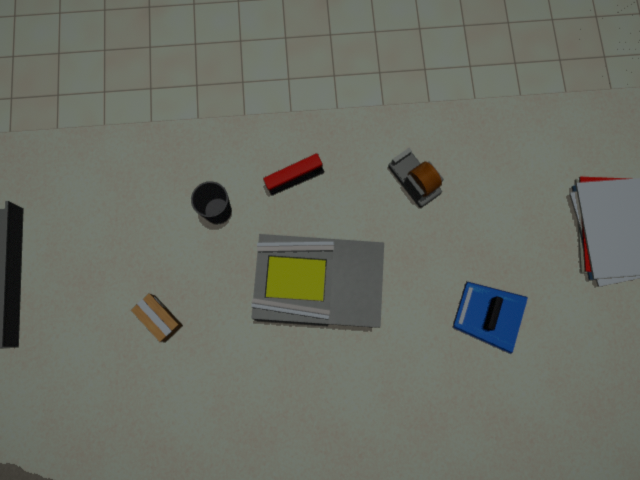

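View pics/scene0.png

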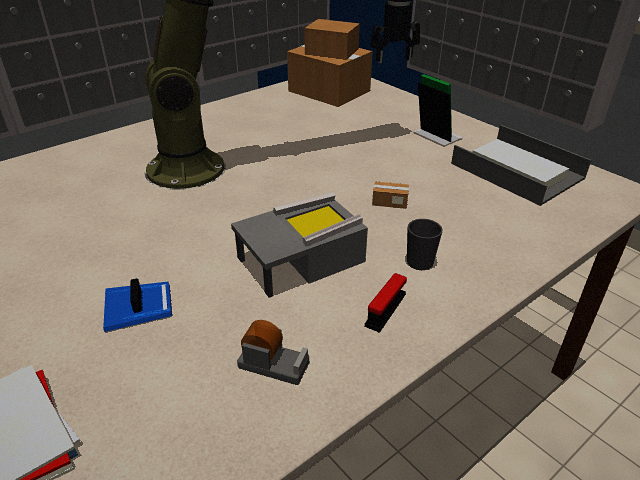

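The top view shows the box with its x axis pointing left, towards world +y: yellow floor at about (296,278), apron to the right. The parcel is at (155,316). The lid is at (489,316) with its white stripe facing the box. The scene view agrees, and nothing stands in the corridor. Next I fit poses to the masks.

```bash
cat > h.py <<'E'
from cell import arm
import cv2, numpy as np
from scipy.optimize import minimize
D=np.array([[1,0,0],[0,-1,0],[0,0,-1.]])
def Rz(a): c,s=np.cos(a),np.sin(a); return np.array([[c,-s,0],[s,c,0],[0,0,1.]])
def tool(a):   # tool down, its y (closing) axis along world angle a
    return Rz(a+np.pi/2)@D
def bx(x0,x1,y0,y1,z0,z1): return np.array([[x,y,z] for x in(x0,x1) for y in(y0,y1) for z in(z0,z1)],float)
t=12*np.tan(np.radians(25))
lidp=np.array([[-65,65.5,0],[-65,-65.5,0],[65,54,0],[65,-54,0],[-65,65.5-t,12],[-65,-65.5+t,12],[65,54-t,12],[65,-54+t,12]])
# model = ('u'nion or 'i'ntersection, convex parts)
MODELS={"parcel":('u',[bx(-45,45,-25,25,0,45)]),
 "lid":('u',[lidp,bx(-8,8,-35,35,12,46)]),
 "floor":('i',[bx(-58,58,-42,42,95,95),bx(-56,56,-40,40,91,91)]),
 "dropbox":('u',[bx(-70,80,-84,84,0,95),bx(-170,80,-84,84,85,95)])}
def cam(name):
    ci=arm.camera_info(name)
    if name=="wrist":
        o=arm.observe(); M=ci["mount"]; Rt=np.array(o["ee_rot"]); 
        Rw=Rt@M[:3,:3]; tw=Rt@M[:3,3]+np.array(o["tcp_pos"]); R,tt=Rw.T,-Rw.T@tw
    else: R,tt=np.array(ci["R"]),np.array(ci["t"])
    return R,tt,240/np.tan(np.radians(ci["fov_y"]/2)),ci["cx"],ci["cy"]
def proj(c,P):
    R,tt,f,cx,cy=c; q=P@R.T+tt; return np.c_[cx+f*q[:,0]/q[:,2],cy+f*q[:,1]/q[:,2]]
def back(c,uv,z):
    R,tt,f,cx,cy=c; o=-R.T@tt; d=R.T@np.array([(uv[0]-cx)/f,(uv[1]-cy)/f,1]); return o+d*(z-o[2])/d[2]
def render(c,model,p,z0=0):
    op,parts=model; out=None
    for P in parts:
        uv=proj(c,P@Rz(p[2]).T+[p[0],p[1],z0])
        m=np.zeros((480,640),np.float32); h=cv2.convexHull(uv.astype(np.float32))
        cv2.fillConvexPoly(m,np.round(np.clip(h,-3000,3000)*16).astype(np.int32),1,cv2.LINE_AA,4) if 0 else None
        m8=np.zeros((480,640),np.uint8); cv2.fillConvexPoly(m8,np.round(np.clip(h,-3000,3000)*16).astype(np.int32),255,cv2.LINE_AA,4)
        m=m8/255.; out=m if out is None else (np.maximum(out,m) if op=='u' else np.minimum(out,m))
    return out
def fit(views,model,p0,z0=0):
    """views: list of (cam, mask); returns pose x,y,yaw and IoU"""
    def cost(v):
        s=0
        for c,m in views:
            r=render(c,model,[v[0],v[1],v[2]/60],z0); s+=np.abs(r-m).sum()/max(m.sum(),1)
        return s
    best=None
    for st in (20,5,2):
        v0=np.array([p0[0],p0[1],p0[2]*60]) if best is None else best.x
        sim=np.vstack([v0,v0+np.diag([st,st,st])])
        r=minimize(cost,v0,method="Nelder-Mead",options=dict(initial_simplex=sim,xatol=.05,fatol=1e-4,maxiter=150)); best=r
    return np.array([best.x[0],best.x[1],best.x[2]/60]),best.fun
E
sed -i '/if 0 else None/d' h.py
python3 - <<'E'
from h import *
for n,zc,yaws in [("floor",91,[1.5]),("dropbox",60,[1.5]),("parcel",20,np.arange(0,3.1,.5)),("lid",8,[1.0,1.3,1.6,1.9,2.2])]:
    for vs in (["top"],["scene"],["top","scene"]):
        V=[(cam(k),np.load(f"pics/{k}_{n}.npy").astype(float)) for k in vs]
        ys,xs=np.nonzero(V[0][1]); c0=back(V[0][0],(xs.mean(),ys.mean()),zc)
        p,f=min((fit(V,MODELS[n],[c0[0],c0[1],y]) for y in yaws),key=lambda r:r[1])
        print(n,vs,np.round(p,3),round(f,3))
E
```

```text
floor ['top'] [555.386  40.555   1.424] 0.053
floor ['scene'] [554.228  41.597   1.475] 0.134
floor ['top', 'scene'] [555.027  41.004   1.427] 0.192
dropbox ['top'] [555.481  40.574   1.421] 0.031
dropbox ['scene'] [555.276  39.984   1.44 ] 0.075
dropbox ['top', 'scene'] [555.231  40.469   1.428] 0.108
parcel ['top'] [507.341 334.218   0.724] 0.113
parcel ['scene'] [505.967 334.86    3.839] 0.109
parcel ['top', 'scene'] [507.2   333.872   0.708] 0.226
lid ['top'] [ 460.545 -358.626    1.137] 0.086
lid ['scene'] [ 452.103 -353.29     1.146] 0.128
lid ['top', 'scene'] [ 458.329 -356.492    1.145] 0.229
```

```bash
cat >> h.py <<'E'
def look(n,p0,z0=0,tag=""):
    c=cam("wrist"); im=arm.snapshot("wrist"); cv2.imwrite(f"pics/w_{n}{tag}.png",im[:,:,::-1])
    r=arm.cut_out(n,"wrist")
    if not r: print(n,"none"); return None
    m=r[0]["mask"].astype(float); p,f=fit([(c,m)],MODELS[n],p0,z0)
    print(n,tag,"score",round(r[0]["score"],2),"area",int(m.sum()),np.round(p,3),"res",round(f,3)); return p
E
python3 - <<'E'
from h import *
# joint check for all candidate grasps
for nm,(x,y,z,a) in dict(par=(507,334,10,.708+np.pi/2),box=(555,41,101,1.427+np.pi/2),lid=(458,-356,20,1.145),apr=(537,-83,120,1.427)).items():
    for k in (-1,0,1):
        q=arm.inverse_kinematics([x,y,z],tool(a+k*np.pi)); print(nm,k,None if q is None else np.round(q,2))
E
python3 - <<'E'
from h import *
a=.708+np.pi/2-np.pi
arm.goto([507,334,200],tool(a)); look("parcel",[507,334,.708])
print(arm.observe()["time"],np.round(arm.observe()["qpos"],2))
E
```

```text
par -1 [-0.91  0.44  0.35  1.79 -0.18  0.94 -1.35]
par 0 [-0.64  0.43  0.02  1.78 -0.01  0.93  1.66]
par 1 [-0.91  0.44  0.35  1.79 -0.18  0.94 -1.35]
box -1 [-0.6   0.25  0.55  1.86 -0.14  1.08 -0.14]
box 0 [ 0.84  0.49 -1.17  1.81  0.49  1.18  2.51]
box 1 [-0.6   0.25  0.55  1.86 -0.14  1.08 -0.14]
lid -1 [-0.1   0.5   0.88  1.87 -0.46  0.99 -1.02]
lid 0 [-0.07  0.49  0.84  1.87 -0.44  0.98  2.11]
lid 1 [-0.1   0.5   0.88  1.87 -0.46  0.99 -1.02]
apr -1 [-0.62  0.23  0.82  1.88 -0.19  1.11 -1.45]
apr 0 [-0.57  0.22  0.75  1.88 -0.17  1.11  1.68]
apr 1 [-0.62  0.23  0.82  1.88 -0.19  1.11 -1.45]
parcel  score 0.94 area 8463 [505.249 332.156   0.699] res 0.048
2.5833 [-0.93  0.25  0.36  1.62 -0.09  1.29 -1.42]
```

```bash
python3 - <<'E'
from h import *
b=1.427; a=b-np.pi/2
arm.goto([555,41,290],tool(a)); p=look("floor",[555,41,b]); look("dropbox",[555,41,b])
# grasp parcel
x,y,yaw=505.2,332.2,.699
arm.move_gripper(80)
R=tool(yaw-np.pi/2)
arm.goto([x,y,110],R); arm.move_straight([x,y,9],speed=80,until_force=8)
arm.move_gripper(0,grip_force=45); o=arm.observe(); print("w",o["gripper_width"],o["finger_force"],o["tcp_pos"])
arm.move_straight([x,y,170],speed=150)
o=arm.observe(); print("w",o["gripper_width"],o["contact_force"],o["time"])
cv2.imwrite("pics/held.png",arm.snapshot("scene")[120:330,230:510,::-1].repeat(2,0).repeat(2,1))
E
```

```text
floor  score 0.9 area 12741 [555.572  39.327   1.426] res 0.026
dropbox none
w 49.44178163363884 49.58789885044098 [505.56018497 332.39641892   9.56703425]
w 49.29871021439117 [ 0.41482801 -0.4503849  -6.23351755] 8.525
```

View pics/held.png

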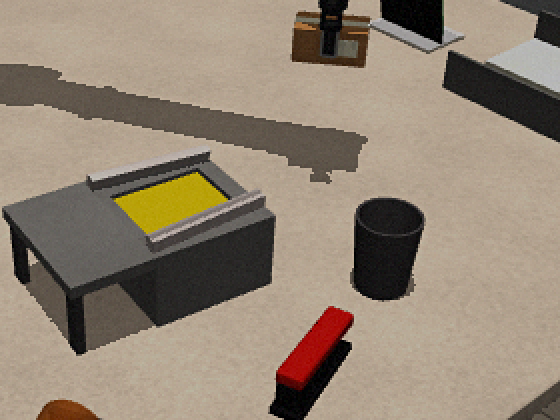

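View pics/w_floor.png

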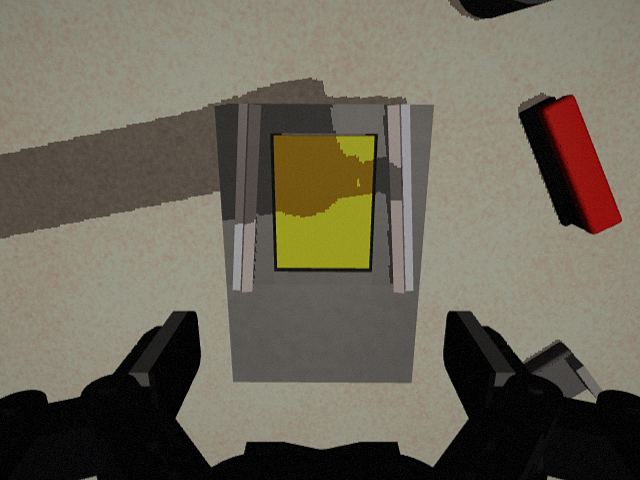

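The parcel hangs level in the gripper. The wrist view shows the floor rectangle from (273,133) to (377,271) between clear rails, and its fit agrees with the top camera. Placing now.

```bash
python3 - <<'E'
from h import *
x,y,b=555.5,39.8,1.427
R=tool(b-np.pi/2)
arm.goto([x,y,190],R); arm.move_straight([x,y,118],speed=120)
print(arm.move_straight([x,y,101],speed=40,until_force=2.5),arm.observe()["tcp_pos"])
arm.move_gripper(72)
arm.move_straight([x,y,230],speed=200)
cl=(458.3,-356.5,1.145)
arm.goto([cl[0],cl[1],250],tool(cl[2]-np.pi)); p=look("lid",cl)
print(arm.observe()["time"],np.round(arm.observe()["qpos"],2))
cv2.imwrite("pics/placed.png",cv2.resize(arm.snapshot("top")[200:360,220:550,::-1],None,fx=2.4,fy=2.4))
E
```

```text
False [555.36285378  39.74025935 100.8879794 ]
lid  score 0.97 area 17521 [ 457.351 -357.146    1.148] res 0.037
13.7917 [-0.17  0.22  0.92  1.63 -0.18  1.38 -1.23]
```

View pics/placed.png

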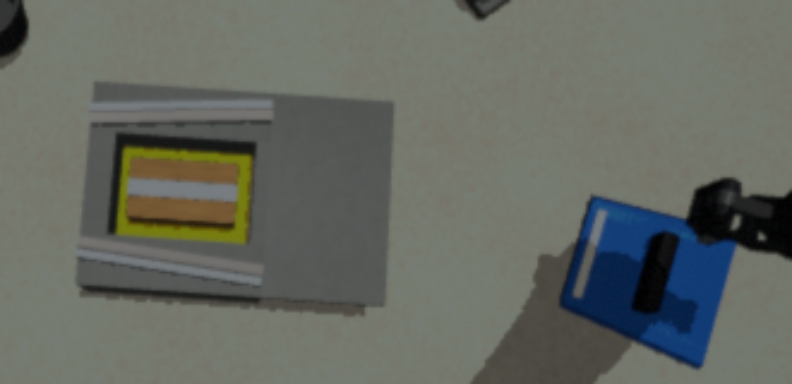

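View pics/w_lid.png

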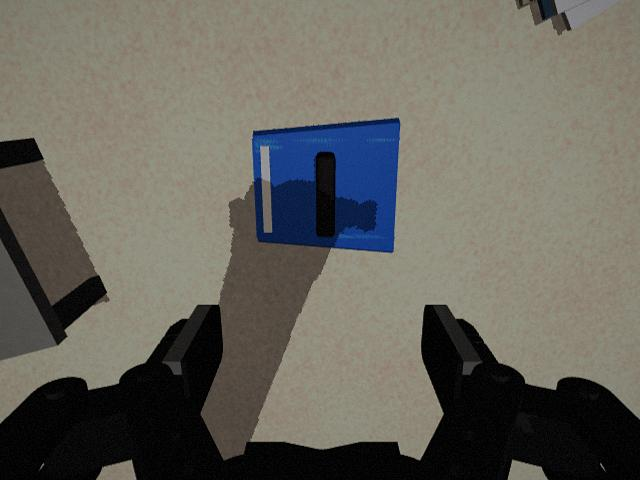

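The parcel lies flat on the sunken floor, centred. The wrist view shows the lid at (326,190), bar vertical, stripe on the left, and the fit is consistent. Grasp and lay the lid.

```bash
python3 - <<'E'
from h import *
x,y,yaw=457.4,-357.1,1.148
R=tool(yaw-np.pi); arm.move_gripper(50)
arm.goto([x,y,110],R); arm.move_straight([x,y,17],speed=80,until_force=8)
arm.move_gripper(0,grip_force=60); o=arm.observe(); zg=o["tcp_pos"][2]; print("w",o["gripper_width"],o["tcp_pos"])
arm.move_straight([x,y,170],speed=150); o=arm.observe(); print("w",o["gripper_width"],o["contact_force"],o["time"])
bx_,by_,b=555.5,39.8,1.427; d=-122
X,Y=bx_+d*np.cos(b),by_+d*np.sin(b); Rb=tool(b-np.pi)
arm.goto([X,Y,190],Rb); arm.move_straight([X,Y,zg+101],speed=100)
print(arm.move_straight([X,Y,zg+94],speed=25,until_force=3),arm.observe()["tcp_pos"],zg+95,arm.observe()["contact_force"])
cv2.imwrite("pics/laid.png",np.vstack([cv2.resize(arm.snapshot("top")[210:350,220:420,::-1],None,fx=2,fy=2),cv2.resize(arm.snapshot("scene")[150:300,210:410,::-1],None,fx=2,fy=2)]))
print(arm.observe()["time"])
E
```

```text
w 15.047751061619095 [ 457.65513765 -357.48315152   17.53648218]
w 14.98037521901856 [-0.12195232  0.18129982 -3.96594925] 17.675
True [538.83255499 -80.85861805 112.50974391] 112.53648217957542 [-0.0734938   0.18821452  4.26278691]
20.075
```

View pics/laid.png

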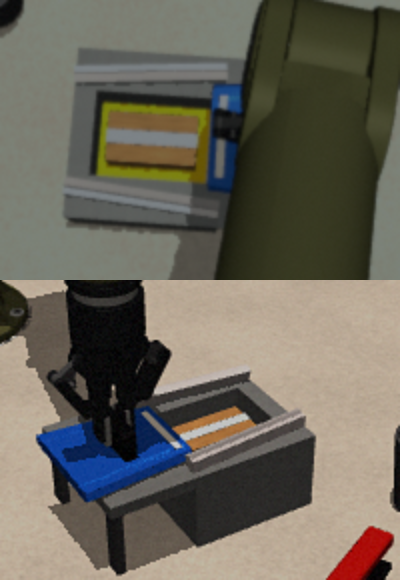

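The lid lies flat on the apron, narrow end between both rails. Release, check with the wrist camera, then push low on the bar with shut fingers.

```bash
cat >> h.py <<'E'
B=np.array([555.5,39.8]); b=1.427; u=np.array([np.cos(b),np.sin(b)]); v=np.array([-u[1],u[0]])
def inbox(p): d=np.array(p[:2])-B; return np.round([d@u,d@v],2)
def at(s,z,l=0): return [*(B+s*u+l*v),z]
E
python3 - <<'E'
from h import *
arm.move_gripper(45); arm.dwell(.1)
arm.move_straight(at(-122,250),speed=200)
p=look("lid",[538,-81,b],95); print(inbox(p),p[2]-b)
s=p[:2]-B; s=s@u
arm.move_gripper(0); arm.move_straight(at(s-42,160),speed=200); arm.move_straight(at(s-42,112),speed=120)
print("contact",arm.move_straight(at(s-5,112),speed=25,until_force=16),inbox(arm.observe()["tcp_pos"]),arm.observe()["contact_force"],arm.observe()["time"])
E
```

```text
lid  score 0.64 area 29365 [538.351 -80.597   1.422] res 0.039
[-121.61   -0.28] -0.0049571071455118965
contact False [-1.2657e+02  2.0000e-02] [ 0.11502448 -1.11589797 -0.08158614] 24.8417
```

```bash
python3 - <<'E'
from h import *
f=arm.move_straight(at(-40,112),speed=45,until_force=16); o=arm.observe(); print(f,inbox(o["tcp_pos"]),o["contact_force"])
if not f:
    f=arm.move_straight(at(5,112),speed=18,until_force=17); o=arm.observe(); print(f,inbox(o["tcp_pos"]),o["contact_force"],o["time"])
E
```

```text
False [-42.74   1.22] [-6.18005986 -6.61438752  4.97973624]
True [-22.2    2.62] [ 0.23400025 -0.23189366  1.54503687] 28.4417
```

```bash
python3 - <<'E'
from h import *
o=arm.observe(); print(inbox(o["tcp_pos"]),o["contact_force"],o["tcp_pos"],o["gripper_width"])
c=cam("scene"); im=arm.snapshot("scene"); r=arm.cut_out("lid","scene")
for d in r[:1]: print(d["score"],[ (np.round(q,3),round(f,3)) for q,f in [fit([(c,d["mask"].astype(float))],MODELS["lid"],[*(B-5*u),b],95)]], inbox(fit([(c,d["mask"].astype(float))],MODELS["lid"],[*(B-5*u),b],95)[0]))
cv2.imwrite("pics/push.png",cv2.resize(im[150:300,210:410,::-1],None,fx=3.5,fy=3.5,interpolation=cv2.INTER_CUBIC))
E
```

```text
[-22.2    2.62] [ 0.23400025 -0.23189366  1.54503687] [549.72844376  18.20028051 111.20744016] -0.0006609067606898225
0.73 [(array([535.235,  45.281,   1.456]), np.float64(0.544))] [ 2.52 20.84]
```

View pics/push.png

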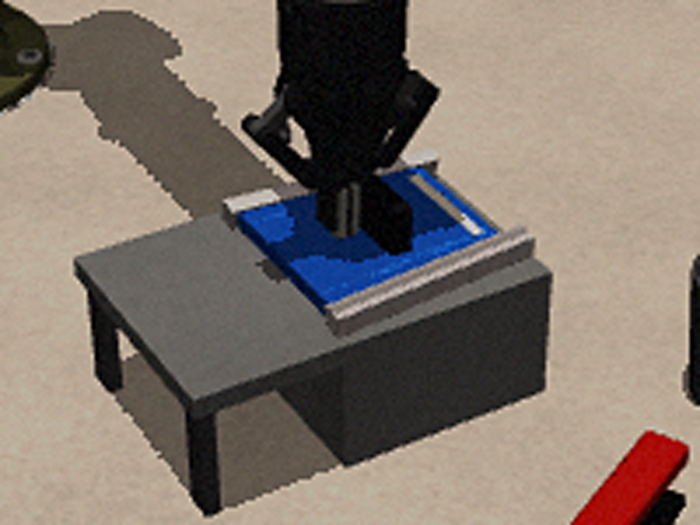

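The lid sits under both rails, nearly home, flat and square. One firmer push will wedge it, then I back off and measure.

```bash
python3 - <<'E'
from h import *
arm.move_straight(at(-27,112,0),speed=60)
f=arm.move_straight(at(0,112,0),speed=18,until_force=20); o=arm.observe(); print(f,inbox(o["tcp_pos"]),o["contact_force"],o["time"])
arm.move_straight(at(-35,112),speed=60); arm.move_straight(at(-35,330),speed=200)
p=look("lid",[*B,b],95,"end")
if p is not None: print(inbox(p),p[2]-b)
print(arm.observe()["time"])
E
```

```text
True [-22.59   0.39] [ 0.83756058 -0.87985685  0.26518251] 29.65
lid end score 0.79 area 17914 [547.809  41.06    1.423] res 0.088
[0.15 7.79] -0.004251342810390746
31.35
```

View pics/w_lidend.png

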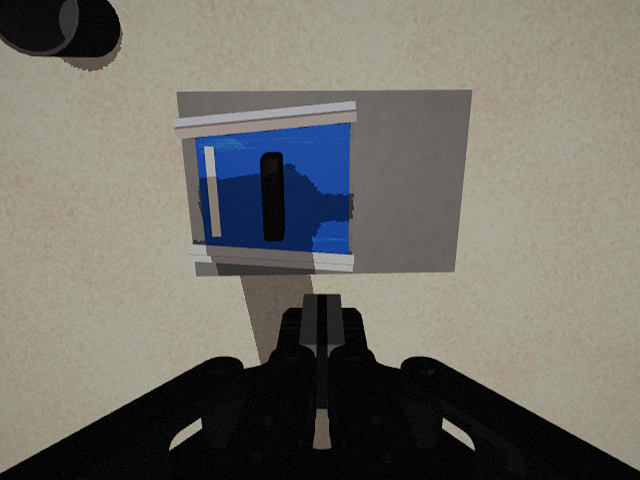

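```bash
python3 - <<'E'
from h import *
c=cam("wrist"); im=arm.snapshot("wrist")
roi=np.zeros((480,640)); roi[145:248,254:292]=1
def bar(m0):
    g=(im.max(2)<45)*roi
    n,l,st,_=cv2.connectedComponentsWithStats(g.astype(np.uint8)); k=1+st[1:,4].argmax(); m=(l==k).astype(float)
    return m
m=bar(0); M=('u',[bx(-8,8,-35,35,12,46)]); p,f=fit([(c,m)],M,[*B,b],95); print(m.sum(),inbox(p),p[2]-b,round(f,3))
# box reference in same picture: apron far corners and rails overlay check
for P in ([-170,84,95],[-170,-84,95]): print(proj(c,np.array([[*(B+P[0]*u+P[1]*v),P[2]]])).round(1))
E
```

```text
1929.0 [-0.03  0.73] -0.03251345270724171 0.137
[[454.4 271.1]]
[[471.7  88.5]]
```

Both measurements put the lid at x≈0 and y≈0.7 mm, and the projected apron corners match the picture. One last firm push to secure the wedge, then hand in.

```bash
python3 - <<'E'
from h import *
arm.move_straight(at(-35,150),speed=200); arm.move_straight(at(-35,111),speed=100); arm.move_straight(at(-26,111),speed=40)
f=arm.move_straight(at(-5,111),speed=12,until_force=24); o=arm.observe(); print(f,inbox(o["tcp_pos"]),o["contact_force"],o["time"])
arm.move_straight(at(-35,111),speed=50); arm.move_straight(at(-35,330),speed=200)
p=look("lid",[*B,b],95,"end2"); print(inbox(p),p[2]-b)
c=cam("wrist"); im=arm.snapshot("wrist"); roi=np.zeros((480,640)); roi[145:248,250:292]=1
n,l,st,_=cv2.connectedComponentsWithStats(((im.max(2)<45)*roi).astype(np.uint8)); m=(l==1+st[1:,4].argmax()).astype(float)
p,f=fit([(c,m)],('u',[bx(-8,8,-35,35,12,46)]),[*B,b],95); print(inbox(p),round(f,3))
arm.dwell(.5); print(arm.hand_in())
E
```

```text
True [-23.12   0.41] [ 1.34974836 -0.98909457  0.40841681] 34.5667
lid end2 score 0.63 area 17669 [547.412  40.997   1.426] res 0.106
[0.03 8.18] -0.001446027683932094
[-0.01  0.  ] 0.132
the job is handed in; nothing more can be done
None
```

The job is handed in, but I don't have the verdict: the parcel lay flat on the sunken floor when last seen before the lid went on, and the lid is under both rails at way_home (x and y within about 1 mm by the grip bar). I pushed it three times, stopping at 17, 20 and 24 N, and the last two pushes did not measurably move it. The robot had let go, and I commanded no motion near the bystanders but did not re-measure them.

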